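Fetch the cherry block from behind the tins and put the tins back

ROBOT

A 7-joint arm with a two-finger parallel gripper is mounted at the origin on a cart in front of the work surface, level with it; the furniture and walls round the work are solid. World frame = base frame: x ahead of the robot, y to its left, z up, the work surface at z = 0. Lengths are in m, angles in rad, forces in N, time in s.
With the tool pointing down it reaches from about 0.4 to 0.925 m from the base axis. Payload 4.1 kg.
Tool frame: the origin (TCP) lies midway between the tips of the shut fingers; the grasp point (between the pads) lies 19 mm behind it; z points along the fingers, y is the line along which they close (so a half turn about z gives the same grasp; the last joint's range is limited). The gripper opens to 85 mm and grips with 20 to 120 N. Pads are 22 mm wide; open, the fingers measure 114 mm over their backs; the gripper's body (76 mm by 85 mm) begins 54 mm behind the grasp point. The pads swing forward as they close: fully open they stand 13 mm farther back than shut.
Start: joints at [-1.424, 0.398, 0.045, 1.537, -0.019, 1.207, -0.051], TCP at [0.158, 0.631, 0.192] pointing down, gripper open.
Joint ranges: [-2.82, 2.82], [-0.49, 2.23], [-1.37, 1.46], [0, 2.46], [-1.36, 4.5], [0.23, 2], [-2.94, 2.94]. Speed limits (rad/s): [2.57, 2.57, 3.14, 3.14, 3.14, 3.14, 3.14].

INTERFACE

Orientations are given as a rotation vector (axis times angle).
In Python, from cell import robot gives the robot as it stands. The module is installed in compiled form; this text tells all that it offers.
- The arm moves only by the tool step_arm, never from a script. Its argument "motion" is a list of rows, each a list of 3 entries, a list of its own where there are three numbers: the shift along the world's x, y, z in m, then the turn about the world's z in rad, then the opening in per cent of the stroke, from 0 (shut) to 100 (fully open). A call has 1 to 5 rows; each row is the pose to reach, as a shift and turn from the pose commanded when the call began; what a row does not reach only later rows make up. A row lasts 1/12 s, in which the tool goes at most 41.7 mm and 7.16 degrees, less where a joint would pass 70% of its speed; a pose out of reach is approached as far as the arm can. A call with a gripper value outside its range is refused whole. The fingers move at their own pace and stop on an object; "grip_force" is the grip in N (left out, the last holds). Time passes only in rows, so rows that repeat a pose let the fingers close. It gives the time, the measured TCP pose, the force, the opening and the grip force at its end, in the units of the state.
- robot.get_state(): the state, without advancing time (a new reading comes with each control period).
- robot.get_image(name): name is "side" or "top"; returns a dict with "image" (384x512x3 uint8, blue, green, red), "intrinsics" (3x3 intrinsics, pixels), "xyz" and "attitude" of the camera in the world. Camera axes: x right, y up, looking along -z (the intrinsics and any distortion apply to the point x, -y, -z); pixel columns grow to the right and rows downward; lengths in m; the calibration is good to about 2 mm. A picture is of the moment at which its call begins. There is no depth.
- robot.finish_job(): hands the job in; it is judged then, once.
Trained networks look in a picture, given as the dict that the camera call returned (one of the last four; its "shot" number tells which), for a name from the list of things; names that differ only in an ending like _2 or _b are one class to them, and where a whole thing is asked for, a point or a joint stands for the part that bears it (a point fixed in the world has none). Each returns a list of dicts, best first, with "p" (0 to 1); they miss things now and then, are a little off and sometimes report something else, mostly with a low value. They report only what shows in the picture. A call takes as long as a camera call. They do not tell look-alikes from the thing itself.
- robot.recognise(picture, label): "location" ([column, row] in pixels, amid what is visible of it).
- robot.pinpoint(picture, label): "location" ([column, row] in pixels: a listed point, or the origin of a listed thing).
The state is a dict: "time": time; "joint_positions": joint angles; "qvel": joint speeds; "effort": joint torques, N m; "tcp_pos": TCP position; "tool_rot": TCP orientation; "force": force on the tool from outside, world axes, zero at the start; "ft_torque": the same for the moment, N m; "gripper_width": opening from 0.0 (shut) to 1.0 (fully open); "grasp_force": force on a finger pad.
Only numpy, scipy, OpenCV 4.12 (cv2) and the standard library are available. Lean on these libraries where they do the work, as an engineer would, in place of code of your own. Each camera call takes 0.05 s, during which the arm holds its last target. There are 200 camera calls.

TASK

The cherry block for the next glue-up lies at the back of the till, behind two of the four containers. Stand the two containers that are in front of it aside on the round board, and only then lay the cherry block flat in the gluing cradle, centred on it between its end stops and square with it. Then stand the two containers back upright where each one stood before, leaving the other two containers and the ash stick where they are.

Things in the scene. Friction and masses are not known exactly. Their poses are not given: they have to be found in the camera images.
- cherry_block: the wanted thing: reddish cherry offcut, 42 (x) x 95 (y, its length) x 32 mm high, 0.1 kg; its origin is the centre of its underside. Lies in either half of the till's back lane, length along the till's y, about 8 mm behind the two containers whose y in the till's frame is within 70 mm of its own. Grip it across its 42 mm.
- ash_stick: pale square stick of ash, 30 (x) x 120 (y) x 30 mm high; its origin is the centre of its underside. It lies in the other half of the back lane and stays there.
- can: plain bare metal can, round, 56 mm diameter, 100 mm high, 0.25 kg; its origin is the centre of its underside, z up. Stands in the till's front lane, 13 to 26 mm from its neighbours: best gripped across the top 45 mm, fingers closing along the till's x (above the low wood behind).
- slim_tin: slim round grey canister with a black lid of almost the same width, 45 mm diameter, 110 mm high, 0.18 kg; its origin is the centre of its underside, z up. Stands in the till's front lane, 13 to 26 mm from its neighbours: best gripped across the top 45 mm, fingers closing along the till's x (above the low wood behind).
- jar: squat round amber glass jar, 58 mm diameter up to 64 mm, with a dark metal lid 54 mm in diameter from 72 to 92 mm height (its top), 0.28 kg; its origin is the centre of its underside, z up. Stands in the till's front lane, 13 to 26 mm from its neighbours: best gripped by the lid, fingers closing along the till's x (above the low wood behind).
- square_tin: square metal tin, 50 x 50 mm, 94 mm high, with a black screw cap 22 mm wide and 12 mm high on top (106 mm in all), 0.22 kg; its origin is the centre of its underside, z up, sides along its x and y (about those of the till). Stands in the till's front lane, 13 to 26 mm from its neighbours: best gripped across the top 45 mm of its square body, fingers closing along the till's x (above the low wood behind).
- till: shallow fixed tray, grey floor and wooden rim, 168 (x) x 310 (y) mm; floor 8 mm thick, rim 6 mm wide, 16 mm high in all; origin: centre of its underside on the bench top, x points from the robot's side to the back, z up. Front lane (x = -40 mm): the containers at y = -105, -35, 35, 105 mm. Back lane (x = 17 mm): cherry block and ash stick end to end at y = -70 and 70 mm. Orders vary; all within 5 mm of these places.
- round_board: round wooden board lying on the bench, 188 mm diameter, 16 mm thick, fixed; origin is the centre of its underside. The set-aside place: it has room for two containers side by side. It is on the robot's left or right.
- cradle: gluing cradle, fixed: flat wooden base 74 (x) x 165 (y) x 12 mm with an end stop across each end; the stops are 20 mm thick along y, 26 mm high in all, 125 mm apart inside; open along x on both sides. Origin is the centre of its underside; the block lies on the base (12 mm up) with its length along the cradle's y, either way round. On the other side from the round board.
Things that resemble listed ones, but are neither listed nor needed, are in the scene too. There is more than one size of the cradle; the job needs the middle-sized.

How it is judged:
On the way, in this order (a step that is already met when the one before it is completed fails the run):
1. the two containers in front of the cherry block stand upright on the round board, the other two and the cherry block still where they were (within 15 mm) (((horizontal distance between can and round_board below 0.072 m and z of can in the frame of round_board between 0.01 and 0.022 m and angle between can's own z axis and vertical below 0.1 rad) or ((distance of can from where it was at the start of the episode below 0.015 m and angle between can's own z axis and vertical below 0.1 rad) and (y of can in the frame of cherry_block above 0.07 m or y of can in the frame of cherry_block below -0.07 m))) and ((horizontal distance between slim_tin and round_board below 0.072 m and z of slim_tin in the frame of round_board between 0.01 and 0.022 m and angle between slim_tin's own z axis and vertical below 0.1 rad) or ((distance of slim_tin from where it was at the start of the episode below 0.015 m and angle between slim_tin's own z axis and vertical below 0.1 rad) and (y of slim_tin in the frame of cherry_block above 0.07 m or y of slim_tin in the frame of cherry_block below -0.07 m))) and ((horizontal distance between jar and round_board below 0.072 m and z of jar in the frame of round_board between 0.01 and 0.022 m and angle between jar's own z axis and vertical below 0.1 rad) or ((distance of jar from where it was at the start of the episode below 0.015 m and angle between jar's own z axis and vertical below 0.1 rad) and (y of jar in the frame of cherry_block above 0.07 m or y of jar in the frame of cherry_block below -0.07 m))) and ((horizontal distance between square_tin and round_board below 0.072 m and z of square_tin in the frame of round_board between 0.01 and 0.022 m and angle between square_tin's own z axis and vertical below 0.1 rad) or ((distance of square_tin from where it was at the start of the episode below 0.015 m and angle between square_tin's own z axis and vertical below 0.1 rad) and (y of square_tin in the frame of cherry_block above 0.07 m or y of square_tin in the frame of cherry_block below -0.07 m))) and distance of cherry_block from where it was at the start of the episode below 0.015 m), for 0.2 s.
2. the cherry block lies in the cradle while two containers still stand on the round board (x of cherry_block in the frame of cradle between -0.015 and 0.015 m and y of cherry_block in the frame of cradle between -0.015 and 0.015 m and z of cherry_block in the frame of cradle between 0.007 and 0.017 m and angle between the y axis of cherry_block and the y axis of cradle, either way round below 0.15 rad and angle between cherry_block's own z axis and vertical below 0.1 rad and (((horizontal distance between can and round_board below 0.072 m and z of can in the frame of round_board between 0.01 and 0.022 m and angle between can's own z axis and vertical below 0.1 rad) and (horizontal distance between slim_tin and round_board below 0.072 m and z of slim_tin in the frame of round_board between 0.01 and 0.022 m and angle between slim_tin's own z axis and vertical below 0.1 rad)) or ((horizontal distance between can and round_board below 0.072 m and z of can in the frame of round_board between 0.01 and 0.022 m and angle between can's own z axis and vertical below 0.1 rad) and (horizontal distance between jar and round_board below 0.072 m and z of jar in the frame of round_board between 0.01 and 0.022 m and angle between jar's own z axis and vertical below 0.1 rad)) or ((horizontal distance between can and round_board below 0.072 m and z of can in the frame of round_board between 0.01 and 0.022 m and angle between can's own z axis and vertical below 0.1 rad) and (horizontal distance between square_tin and round_board below 0.072 m and z of square_tin in the frame of round_board between 0.01 and 0.022 m and angle between square_tin's own z axis and vertical below 0.1 rad)) or ((horizontal distance between slim_tin and round_board below 0.072 m and z of slim_tin in the frame of round_board between 0.01 and 0.022 m and angle between slim_tin's own z axis and vertical below 0.1 rad) and (horizontal distance between jar and round_board below 0.072 m and z of jar in the frame of round_board between 0.01 and 0.022 m and angle between jar's own z axis and vertical below 0.1 rad)) or ((horizontal distance between slim_tin and round_board below 0.072 m and z of slim_tin in the frame of round_board between 0.01 and 0.022 m and angle between slim_tin's own z axis and vertical below 0.1 rad) and (horizontal distance between square_tin and round_board below 0.072 m and z of square_tin in the frame of round_board between 0.01 and 0.022 m and angle between square_tin's own z axis and vertical below 0.1 rad)) or ((horizontal distance between jar and round_board below 0.072 m and z of jar in the frame of round_board between 0.01 and 0.022 m and angle between jar's own z axis and vertical below 0.1 rad) and (horizontal distance between square_tin and round_board below 0.072 m and z of square_tin in the frame of round_board between 0.01 and 0.022 m and angle between square_tin's own z axis and vertical below 0.1 rad)))), for 0.2 s.
At the end, for the whole second after the job is handed in: The cherry block lies flat in the cradle, centre within 15 mm of the cradle's centre along each of its axes and square within 0.15 rad; all four containers stand upright (within 0.1 rad) within 15 mm of where they stood at the start, the ash stick likewise; everything is at rest (x of cherry_block in the frame of cradle between -0.015 and 0.015 m and y of cherry_block in the frame of cradle between -0.015 and 0.015 m and z of cherry_block in the frame of cradle between 0.007 and 0.017 m and angle between the y axis of cherry_block and the y axis of cradle, either way round below 0.15 rad and angle between each of cherry_block, can, slim_tin, jar, square_tin's own z axis and vertical below 0.1 rad and distance of each of can, slim_tin, jar, square_tin, ash_stick from where it was at the start of the episode below 0.015 m and linear speed of each of can, slim_tin, jar, square_tin, cherry_block, ash_stick below 0.02 m/s); the robot touches nothing.
It fails at once if a container is tipped more than about 30 degrees (angle between any of can, slim_tin, jar, square_tin's own z axis and vertical above 0.5 rad).
It also fails if it takes over 141 s, if anything falls off the work surface, if the arm or the gripper's body presses on something with over 40 N, if the wrist force passes 120 N, or if a joint passes its speed limit or range.

## Working session

There is one attempt and no reset: what is moved stays moved. The work goes in short steps, Python scripts to look and compute and a tool call to move; the robot and the scene stay as the last step left them, time stands still between calls to the robot, and variables do not carry over. Pictures are saved under pics/ and viewed, at most 14 in all, crops included, and the job is handed in when it is done.

Besides the shell and the picture viewer there is one more tool, called after "Request:" as name([rows], argument=value, ...), one row to a line, values as JSON. step_arm: Moves the arm, as the interface text tells. Its arguments: {"type":"object","properties":{"motion":{"type":"array","items":{"type":"array"}},"grip_force":{"type":"number"}},"required":["motion"]}

```bash
mkdir -p pics
cat > h.py <<'E'
import numpy as np, cv2
from scipy.spatial.transform import Rotation as R
from cell import robot
def cam(d):
    a=np.array(d["attitude"],float)
    M=a if a.shape==(3,3) else (R.from_rotvec(a).as_matrix() if a.size==3 else R.from_quat(a).as_matrix())
    return M,np.array(d["xyz"],float),np.array(d["intrinsics"],float)
def ray(d,p):
    M,c,K=cam(d); v=np.linalg.inv(K)@[p[0],p[1],1]; v=M@(v*[1,-1,-1]); return c,v/np.linalg.norm(v)
def onz(d,p,z):
    c,v=ray(d,p); return c+v*(z-c[2])/v[2]
def proj(d,P):
    M,c,K=cam(d); q=(M.T@(np.array(P,float)-c))*[1,-1,-1]; q=K@q; return q[:2]/q[2]
def tri(d1,p1,d2,p2):
    c1,v1=ray(d1,p1);c2,v2=ray(d2,p2)
    s=np.linalg.lstsq(np.stack([v1,-v2],1),c2-c1,rcond=None)[0]
    a=c1+s[0]*v1;b=c2+s[1]*v2; return (a+b)/2,np.linalg.norm(a-b)
E
python3 - <<'E'
from h import *
np.set_printoptions(precision=3,suppress=True)
ds={}
for n in("side","top"):
    d=robot.get_image(n);ds[n]=d;cv2.imwrite(f"pics/{n}0.png",d["image"]);print(n,d["xyz"],d["attitude"],d["intrinsics"],[k for k in d])
    for l in("cherry_block","ash_stick","can","slim_tin","jar","square_tin","till","round_board","cradle"):
        print(l,[(np.round(r["location"],1).tolist(),round(r["p"],2),onz(d,r["location"],0)[:2].round(3).tolist()) for r in robot.pinpoint(d,l)[:4]])
print(robot.get_state())
E
```

```text
side [0.267 1.226 0.994] [ 0.135 -1.233 -2.685] [[388.341   0.    257.644]
 [  0.    388.341 188.77 ]
 [  0.      0.      1.   ]] ['image', 'intrinsics', 'xyz', 'attitude', 'shot']
cherry_block [([255.6, 159.5], 0.7, [0.557, -0.096]), ([240.5, 165.8], 0.44, [0.61, -0.039])]
ash_stick [([237.3, 186.1], 0.68, [0.591, 0.092])]
can [([255.5, 177.7], 0.61, [0.532, 0.026])]
slim_tin [([248.8, 192.6], 0.66, [0.538, 0.122])]
jar [([254.8, 167.0], 0.63, [0.549, -0.043])]
square_tin [([255.7, 159.2], 0.63, [0.557, -0.098])]
till [([241.2, 178.5], 0.9, [0.588, 0.043])]
round_board [([270.2, 129.5], 0.74, [0.539, -0.345])]
cradle [([281.6, 251.5], 0.7, [0.367, 0.389]), ([256.7, 315.5], 0.67, [0.399, 0.636]), ([241.3, 234.4], 0.6, [0.515, 0.341]), ([242.4, 178.6], 0.17, [0.583, 0.043])]
top [0.215 0.147 1.43 ] [ 0.16  -0.162 -1.612] [[385.43    0.    257.247]
 [  0.    385.43  197.692]
 [  0.      0.      1.   ]] ['image', 'intrinsics', 'xyz', 'attitude', 'shot']
cherry_block [([302.0, 171.0], 0.7, [0.606, -0.038])]
ash_stick [([267.2, 172.8], 0.59, [0.606, 0.096])]
can [([301.9, 172.7], 0.69, [0
[... 289 characters left out ...]
 184.4], 0.86, [0.551, -0.09])]
till [([288.7, 175.2], 0.78, [0.592, 0.014])]
round_board [([382.4, 188.1], 0.75, [0.524, -0.339])]
cradle [([205.0, 197.7], 0.64, [0.519, 0.337]), ([125.7, 230.8], 0.63, [0.408, 0.634])]
{'time': 1.0, 'joint_positions': array([-1.424,  0.398,  0.045,  1.537, -0.019,  1.207, -0.051]), 'qvel': array([ 0.   , -0.   , -0.   , -0.001,  0.001, -0.   ,  0.001]), 'effort': array([  0.   , -47.503,   1.363, -25.452,   0.012,   0.001,   0.   ]), 'tcp_pos': array([0.158, 0.631, 0.192]), 'tool_rot': array([0.385, 3.118, 0.   ]), 'force': array([-0.347, -0.189,  1.189]), 'ft_torque': array([-0.078, -0.01 ,  0.028]), 'grasp_force': 0.0, 'gripper_width': 0.9994609604527211}
```

View pics/top0.png

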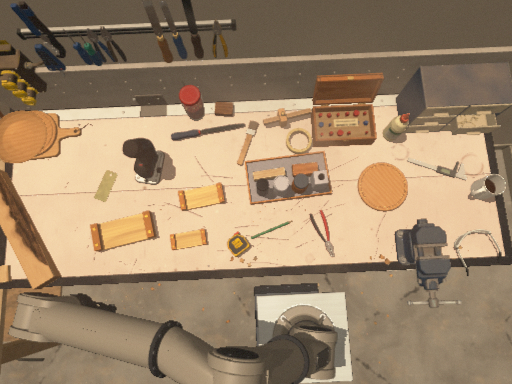

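View pics/side0.png

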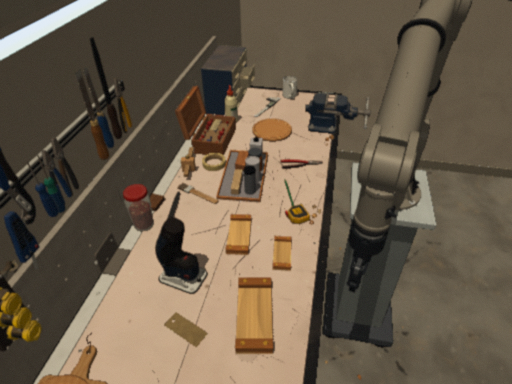

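Top view: three cradles, at (123,230) large, (202,196) middle and (189,239) small. The one at (202,196) is middle-sized, so that should be the one meant. The cherry block at about (302,171) appears to lie behind the jar (299,186) and the square tin (318,183). The round board is at (382,187). I'll confirm this in one enlarged crop.

Run:
```python
from h import *
t=cv2.imread("pics/top0.png");s=cv2.imread("pics/side0.png")
a=cv2.resize(t[145:255,80:340],None,fx=3,fy=3,interpolation=cv2.INTER_CUBIC)
cv2.imwrite("pics/c1.png",a)
b=cv2.resize(s[130:275,210:310],None,fx=4,fy=4,interpolation=cv2.INTER_CUBIC)
cv2.imwrite("pics/c2.png",b)
```

```text
(no output)
```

View pics/c1.png

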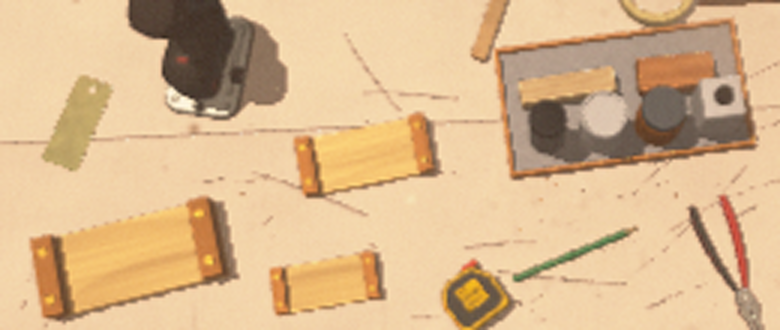

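View pics/c2.png

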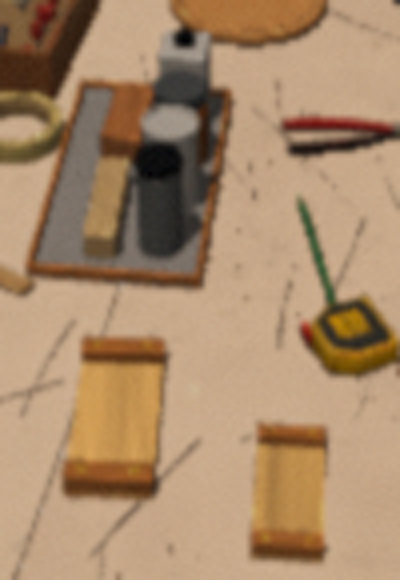

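The crops confirm the layout. In the till, from left to right, stand the slim tin, can, jar and square tin. The reddish block is behind the jar and square tin, and the pale stick is behind the other two. The middle-sized cradle is at about (202,196), and the large and small ones are the look-alikes. Next I'll measure from hand-read points in both views.

```bash
cat > m.py <<'E'
from h import *
np.set_printoptions(precision=4,suppress=True)
d={n:robot.get_image(n) for n in("top","side")}
T=lambda u,v:(80+(u+.5)/3-.5,145+(v+.5)/3-.5)
S=lambda u,v:(210+(u+.5)/4-.5,130+(v+.5)/4-.5)
def rect(n,d,pts,z):
    P=np.array([onz(d,p,z)[:2] for p in pts]); c=P.mean(0)
    e=[np.linalg.norm(P[i]-P[(i+1)%4]).round(3) for i in range(4)]
    v=(P[0]+P[3]-P[1]-P[2]); print(n,c,"sides",e,"y-axis yaw-90",np.arctan2(-v[0],v[1])); return c
# order: +y far, -y far, -y near, +y near
rect("till top",d["top"],[T(497,50),T(736,20),T(757,143),T(513,177)],.016)
rect("till side",d["side"],[S(30,270),S(83,82),S(231,90),S(202,278)],.016)
rect("cradle top",d["top"],[T(295,138),T(423,113),T(437,168),T(308,193)],.026)
rect("cradle side",d["side"],[S(66,488-22),S(83,340),S(166,342),S(157,490-22)],.026)
rect("cherry top",d["top"],[T(636,63),T(712,53),T(716,80),T(638,88)],.04)
rect("sqtin top",d["top"],[T(700,82),T(738,75),T(743,112),T(706,117)],.102)
for n,z,t,s in(("slim",.118,T(548,118),S(158,158)),("can",.108,T(604,110),S(170,122)),("sqcap",.114,T(723,95),S(185,38)),("jar",.1,T(664,109),None)):
    print(n,"top@z",onz(d["top"],t,z), *( (("side@z",onz(d["side"],s,z),"tri",tri(d["top"],t,d["side"],s)) if s else ())))
for l in("round_board","cradle","cherry_block","jar","square_tin","till"):
  for k in("recognise","pinpoint"):
    for n in d: print(l,k,n,[(np.round(r["location"],1).tolist(),round(r["p"],2)) for r in getattr(robot,k)(d[n],l)[:2]])
for n in d:
    # board by colour blob
    im=d[n]["image"]; hsv=cv2.cvtColor(im,cv2.COLOR_BGR2HSV); m=((hsv[...,0]<20)&(hsv[...,1]>95)&(hsv[...,2]>80)).astype(np.uint8)
    k,lab,st,ce=cv2.connectedComponentsWithStats(m)
    g=(382,187) if n=="top" else (270,130); i=lab[g[1],g[0]]
    co,_=cv2.findContours((lab==i).astype(np.uint8),0,2); e=cv2.fitEllipse(max(co,key=len))
    print("board",n,e,onz(d[n],e[0],.012))
E
python3 m.py
```

```text
till top [0.5813 0.0174] sides [np.float64(0.308), np.float64(0.163), np.float64(0.308), np.float64(0.166)] y-axis yaw-90 0.08736822889671671
till side [0.5795 0.0245] sides [np.float64(0.31), np.float64(0.163), np.float64(0.306), np.float64(0.163)] y-axis yaw-90 0.09652293442596813
cradle top [0.5225 0.3455] sides [np.float64(0.162), np.float64(0.073), np.float64(0.162), np.float64(0.072)] y-axis yaw-90 0.1493445061771426
cradle side [0.5206 0.3457] sides [np.float64(0.147), np.float64(0.074), np.float64(0.146), np.float64(0.074)] y-axis yaw-90 0.16549485836972994
cherry top [ 0.6053 -0.0442] sides [np.float64(0.096), np.float64(0.035), np.float64(0.098), np.float64(0.032)] y-axis yaw-90 0.07214399893999753
sqtin top [ 0.5539 -0.0882] sides [np.float64(0.046), np.float64(0.046), np.float64(0.044), np.float64(0.043)] y-axis yaw-90 0.114951404498606
slim top@z [0.5337 0.1192 0.118 ] side@z [0.5337 0.1244 0.118 ] tri (array([0.5349, 0.1192, 0.1138]), np.float64(0.0002805128828171175))
can top@z [0.5426 0.0527 0.108 ] side@z [0.5379 0.0546 0.108 ] tri (array([0.5406, 0.0525, 0.1069]), n
[... 1148 characters left out ...]
op [([298.8, 181.8], 0.2)]
square_tin recognise side [([257.0, 145.1], 0.51), ([236.5, 183.8], 0.33)]
square_tin pinpoint top [([318.1, 183.2], 0.58)]
square_tin pinpoint side [([255.9, 162.4], 0.49), ([250.9, 177.8], 0.34)]
till recognise top [([284.7, 172.7], 0.67)]
till recognise side [([232.0, 182.9], 0.96)]
till pinpoint top [([286.6, 178.0], 0.71), ([203.1, 199.4], 0.17)]
till pinpoint side [([243.3, 175.8], 0.65)]
board top ((382.38177490234375, 186.4708251953125), (47.5542106628418, 51.1161994934082), 122.32810974121094) [ 0.5281 -0.3353  0.012 ]
board side ((271.84844970703125, 129.2350311279297), (22.918563842773438, 39.671016693115234), 91.41244506835938) [ 0.5283 -0.3303  0.012 ]
```

Measured (base frame):
- **Till:** about (0.580, 0.020), yaw 0.092.
- **Jar:** (0.543, -0.019).
- **Square tin:** (0.552, -0.088).
- **Cherry block:** (0.604, -0.046).
- **Board:** (0.528, -0.333).
- **Cradle:** (0.522, 0.346), yaw about 0.155.

Sizes and heights agree with the text. I'm moving above the jar.

Request:
step_arm([
  [[0.019,-0.032,0.01],-0.062,100],
  [[0.038,-0.065,0.02],-0.124,100],
  [[0.057,-0.097,0.03],-0.186,100],
  [[0.076,-0.13,0.04],-0.248,100],
  [[0.095,-0.162,0.05],-0.31,100],
], grip_force=40)

```text
time: 2.72
tcp_pos: [0.2539, 0.4667, 0.2424]
tool_rot: [0.866, 3.02, 0.0]
force: [0.0, 1.5, 0.3]
gripper_width: 1.0
grasp_force: 0.0
```

Request:
step_arm([
  [[0.019,-0.032,0],-0.062,100],
  [[0.038,-0.065,0],-0.124,100],
  [[0.057,-0.097,0],-0.186,100],
  [[0.076,-0.13,0],-0.248,100],
  [[0.095,-0.162,0],-0.31,100],
])

```text
time: 3.13
tcp_pos: [0.3488, 0.3047, 0.2422]
tool_rot: [-1.322, -2.85, -0.002]
force: [1.1, 0.1, 1.4]
gripper_width: 1.003
grasp_force: 0.0
```

Request:
step_arm([
  [[0.019,-0.032,0],-0.062,100],
  [[0.038,-0.065,0],-0.124,100],
  [[0.057,-0.097,0],-0.186,100],
  [[0.076,-0.13,0],-0.248,100],
  [[0.095,-0.162,0],-0.31,100],
])

```text
time: 3.55
tcp_pos: [0.4438, 0.1427, 0.2423]
tool_rot: [1.746, 2.611, 0.002]
force: [0.6, 0.2, 0.0]
gripper_width: 0.999
grasp_force: 0.0
```

Request:
step_arm([
  [[0.019,-0.032,0],-0.062,100],
  [[0.038,-0.065,0],-0.124,100],
  [[0.057,-0.097,0],-0.186,100],
  [[0.076,-0.13,0],-0.248,100],
  [[0.095,-0.162,0],-0.303,100],
])

```text
time: 3.97
tcp_pos: [0.5389, -0.0192, 0.2423]
tool_rot: [2.12, 2.318, 0.002]
force: [0.8, 0.9, -0.3]
gripper_width: 0.997
grasp_force: 0.0
```

Request:
step_arm([
  [[0.002,0,-0.03],0,100],
  [[0.004,0,-0.06],0,100],
  [[0.004,0,-0.09],0,100],
  [[0.004,0,-0.11],0,100],
  [[0.004,0,-0.12],0,100],
])

```text
time: 4.38
tcp_pos: [0.5401, -0.0174, 0.1191]
tool_rot: [-2.115, -2.319, 0.005]
force: [-0.9, 0.3, -0.5]
gripper_width: 1.001
grasp_force: 0.0
```

Run:
```python
from h import *
a=robot.get_image("top");b=robot.get_image("side")
f=lambda i,x,y,w,h,s:cv2.resize(i[y:y+h,x:x+w],None,fx=s,fy=s,interpolation=cv2.INTER_CUBIC)
cv2.imwrite("pics/j1.png",np.hstack([f(a["image"],230,130,110,110,4),f(b["image"],210,110,80,110,4)]))
```

```text
(no output)
```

View pics/j1.png

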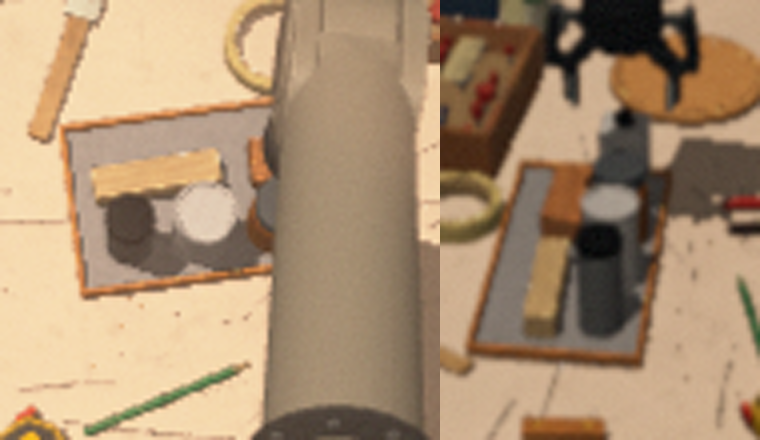

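The side view shows the open fingers at (572,90) and (670,95), straddling the jar lid at (618,165). I'm going down and closing.

Request:
step_arm([
  [[0,0,-0.015],0,100],
  [[0,0,-0.03],0,100],
  [[0,0,-0.045],0,100],
  [[0,0,-0.051],0,100],
  [[0,0,-0.051],0,100],
])

```text
time: 4.9
tcp_pos: [0.5422, -0.0173, 0.071]
tool_rot: [-2.116, -2.322, 0.0]
force: [1.4, 0.3, 1.1]
gripper_width: 1.001
grasp_force: 0.0
```

Request:
step_arm([
  [[0,0,0],0,60],
  [[0,0,0],0,45],
  [[0,0,0],0,45],
  [[0,0,0],0,45],
  [[0,0,0],0,45],
])

```text
time: 5.32
tcp_pos: [0.5425, -0.0175, 0.0714]
tool_rot: [2.116, 2.321, 0.001]
force: [0.3, 0.4, 0.2]
gripper_width: 0.452
grasp_force: 0.0
```

Request:
step_arm([
  [[0,0,0],0,45],
  [[0,0,0],0,45],
  [[0,0,0],0,45],
])

```text
time: 5.57
tcp_pos: [0.5422, -0.0175, 0.0709]
tool_rot: [2.117, 2.321, 0.0]
force: [0.0, 0.8, -0.5]
gripper_width: 0.453
grasp_force: 0.0
```

Width 0.45 with no contact, where the lid should have stopped the fingers at about 0.64. I'll look.

Run:
```python
from h import *
b=robot.get_image("side")
f=lambda i,x,y,w,h,s:cv2.resize(i[y:y+h,x:x+w],None,fx=s,fy=s,interpolation=cv2.INTER_CUBIC)
cv2.imwrite("pics/j2.png",f(b["image"],210,110,90,90,6))
for P in([.5425,-.0175,.071],[.543,-.019,.1]): print(proj(b,P))
```

```text
[254.97254879 156.96494479]
[254.85011612 150.83034623]
```

View pics/j2.png

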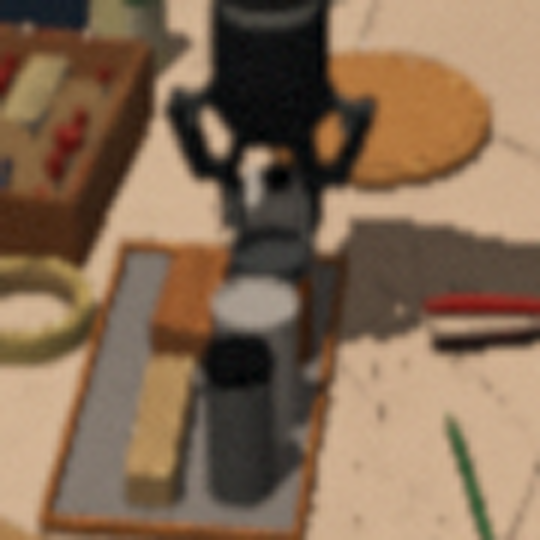

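Run:
```python
from h import *
np.set_printoptions(precision=3,suppress=True)
b=robot.get_image("side"); t=robot.get_image("top")
print(robot.get_state()["joint_positions"])
print("start tcp",proj(b,[.158,.631,.192]))
for s in(-1,1):
  print("j1 tips pred",proj(b,[.543+s*.0425,-.018,.132]),"now",proj(b,[.5425+s*.02,-.0175,.079]))
# what position on z would observed tips have
for p in((243,133.7),(267,135.5)): print([onz(b,p,z)[:2] for z in(.12,.132,.16,.18)])
cv2.imwrite("pics/j3.png",cv2.resize(cv2.imread("pics/side0.png")[180:310,310:420],None,fx=4,fy=4,interpolation=cv2.INTER_CUBIC))
```

```text
[-0.564  0.404  0.645  1.936 -0.306  0.9    0.327]
start tcp [353.236 288.442]
j1 tips pred [265.315 145.474] now [259.823 155.918]
j1 tips pred [244.193 143.106] now [250.099 154.783]
[array([ 0.611, -0.102]), array([ 0.606, -0.084]), array([ 0.595, -0.041]), array([ 0.587, -0.011])]
[array([ 0.511, -0.108]), array([ 0.507, -0.089]), array([ 0.499, -0.047]), array([ 0.494, -0.016])]
```

View pics/j3.png

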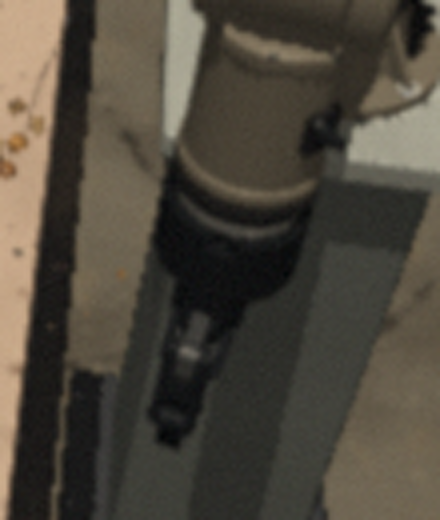

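Run:
```python
from h import *
b=robot.get_image("side"); s=robot.get_state(); p=s["tcp_pos"]; M=R.from_rotvec(s["tool_rot"]).as_matrix()
print(p,M.round(2).tolist())
k=9;x0,y0=215,100
im=cv2.resize(b["image"][y0:y0+65,x0:x0+80],None,fx=k,fy=k,interpolation=cv2.INTER_LANCZOS4)
im=cv2.convertScaleAbs(im,alpha=1.8,beta=20)
q=lambda P:tuple(int(v) for v in ((proj(b,P)-[x0,y0]+.5)*k))
L=lambda a:p+M@np.array(a,float)
for z,c in((-.073,(0,255,0)),(-.008,(0,0,255))):
    h=(.038,.0425) if z<-.02 else (.011,.019)
    cv2.polylines(im,[np.array([q(L([sx*h[0],sy*h[1],z])) for sx,sy in((1,1),(1,-1),(-1,-1),(-1,1))])],True,c,1)
ring=np.array([q([.543+.027*np.cos(a),-.019+.027*np.sin(a),.1]) for a in np.linspace(0,6.28,30)])
cv2.polylines(im,[ring],True,(255,255,0),1)
cv2.imwrite("pics/j4.png",im)
```

```text
[ 0.54209553 -0.01751853  0.07079754] [[-0.09, 1.0, -0.0], [1.0, 0.09, -0.0], [-0.0, -0.0, -1.0]]
```

View pics/j4.png

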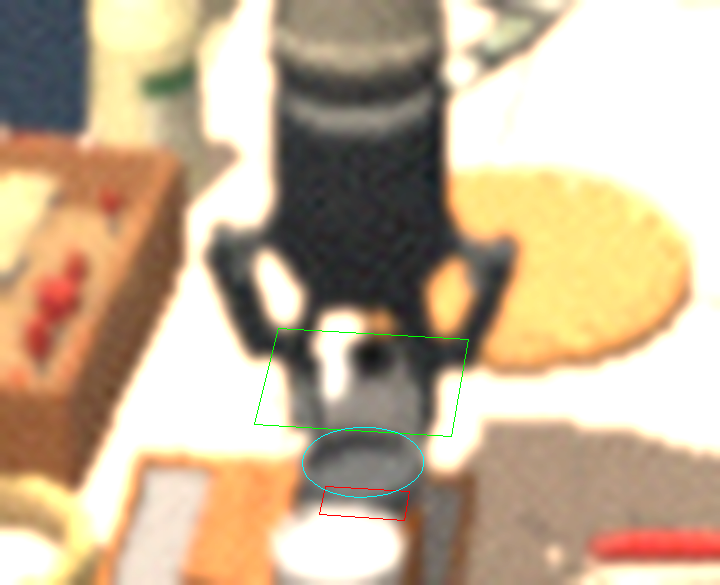

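The overlay shows the gripper's body and fingertips sitting about 40 mm higher than the reported TCP implies. Body bottom is at row 300 against a predicted 385, and the tips end at about 430, just above the lid ring at 462. The start picture shows the same offset. So the fingers closed above the lid. I'll reopen, go 30 mm lower (clear of everything even without an offset) and close again.

Request:
step_arm([
  [[0,0,0],0,100],
  [[0,0,0],0,100],
  [[0,0,0],0,100],
  [[0,0,0],0,100],
  [[0,0,0],0,100],
])

```text
time: 6.18
tcp_pos: [0.5421, -0.0175, 0.0708]
tool_rot: [2.117, 2.321, 0.0]
force: [-0.6, 0.1, 0.6]
gripper_width: 0.997
grasp_force: 0.0
```

Request:
step_arm([
  [[0,0,-0.008],0,100],
  [[0,0,-0.016],0,100],
  [[0,0,-0.024],0,100],
  [[0,0,-0.03],0,100],
  [[0,0,-0.03],0,100],
])

```text
time: 6.6
tcp_pos: [0.5406, -0.0174, 0.0389]
tool_rot: [-2.115, -2.32, 0.004]
force: [0.2, -0.5, 0.6]
gripper_width: 1.004
grasp_force: 0.0
```

Request:
step_arm([
  [[0,0,0],0,60],
  [[0,0,0],0,50],
  [[0,0,0],0,50],
  [[0,0,0],0,50],
  [[0,0,0],0,50],
])

```text
time: 7.02
tcp_pos: [0.5432, -0.0175, 0.0417]
tool_rot: [2.116, 2.32, 0.003]
force: [0.8, -0.3, 3.5]
gripper_width: 0.614
grasp_force: 41.5
```

Request:
step_arm([
  [[0,0,0],0,100],
  [[0,0,0],0,100],
  [[0,0,0],0,100],
  [[0,0,-0.006],0,100],
  [[0,0,-0.012],0,100],
])

```text
time: 7.43
tcp_pos: [0.5421, -0.0174, 0.0284]
tool_rot: [2.117, 2.321, 0.0]
force: [-0.7, 0.4, 0.3]
gripper_width: 1.0
grasp_force: 0.0
```

Request:
step_arm([
  [[0,0,0],0,100],
  [[0,0,0],0,50],
  [[0,0,0],0,50],
  [[0,0,0],0,50],
  [[0,0,0],0,50],
])

```text
time: 7.85
tcp_pos: [0.545, -0.0174, 0.0301]
tool_rot: [2.114, 2.318, 0.006]
force: [3.8, 0.5, 0.8]
gripper_width: 0.623
grasp_force: 42.4
```

Run:
```python
from h import *
b=robot.get_image("side"); s=robot.get_state(); p=s["tcp_pos"]; M=R.from_rotvec(s["tool_rot"]).as_matrix()
print(p,s["gripper_width"],s["grasp_force"])
k=9;x0,y0=215,100
im=cv2.resize(b["image"][y0:y0+65,x0:x0+80],None,fx=k,fy=k,interpolation=cv2.INTER_LANCZOS4)
im=cv2.convertScaleAbs(im,alpha=1.8,beta=20)
q=lambda P:tuple(int(v) for v in ((proj(b,P)-[x0,y0]+.5)*k))
L=lambda a:p+M@np.array(a,float)
for z,c in((-.073-.04,(0,255,0)),(-.005-.04,(0,0,255))):
    h=(.038,.0425) if z<-.06 else (.011,.027)
    cv2.polylines(im,[np.array([q(L([sx*h[0],sy*h[1],z])) for sx,sy in((1,1),(1,-1),(-1,-1),(-1,1))])],True,c,1)
cv2.imwrite("pics/j5.png",im)
```

```text
[ 0.54496439 -0.01739282  0.03003608] 0.6191939737821937 42.50952010770561
```

View pics/j5.png

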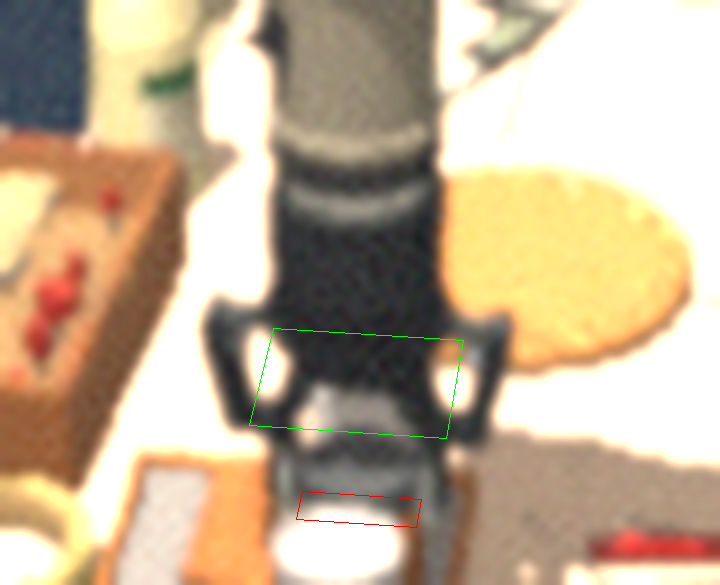

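The pads now hold the lid (width 0.62, 42 N), and a 40 mm offset matches the picture. I'm lifting and carrying the jar to the board.

Request:
step_arm([
  [[0,0,0.015],0,50],
  [[0,0,0.045],0,50],
  [[0,0,0.08],0,50],
  [[0,0,0.115],0,50],
  [[0,0,0.14],0,50],
])

```text
time: 8.32
tcp_pos: [0.5411, -0.0179, 0.1704]
tool_rot: [-2.117, -2.32, 0.001]
force: [1.8, -0.4, -4.3]
gripper_width: 0.623
grasp_force: 43.8
```

Request:
step_arm([
  [[0,-0.015,0.005],0,50],
  [[-0.003,-0.045,0.005],0,50],
  [[-0.006,-0.077,0.005],0,50],
  [[-0.009,-0.109,0.005],0,50],
  [[-0.011,-0.141,0.005],0,50],
])

```text
time: 8.73
tcp_pos: [0.5285, -0.1591, 0.1725]
tool_rot: [-2.113, -2.319, 0.003]
force: [0.5, -0.5, -3.2]
gripper_width: 0.623
grasp_force: 43.8
```

Request:
step_arm([
  [[-0.002,-0.032,0],0,50],
  [[-0.004,-0.064,0],0,50],
  [[-0.005,-0.095,0],0,50],
  [[-0.006,-0.12,0],0,50],
  [[-0.006,-0.135,0],0,50],
])

```text
time: 9.15
tcp_pos: [0.5217, -0.2968, 0.1725]
tool_rot: [-2.12, -2.314, 0.005]
force: [-0.4, 0.0, -4.4]
gripper_width: 0.619
grasp_force: 43.8
```

Request:
step_arm([
  [[0,0,0],0,50],
  [[0,0,-0.035],0,50],
  [[0,0,-0.07],0,50],
  [[0,0,-0.1],0,50],
  [[0,0,-0.11],0,50],
])

```text
time: 9.57
tcp_pos: [0.5205, -0.2892, 0.058]
tool_rot: [-2.108, -2.313, 0.004]
force: [-1.6, 0.6, -3.5]
gripper_width: 0.62
grasp_force: 43.9
```

Request:
step_arm([
  [[0,0,-0.012],0,50],
  [[0,0,-0.02],0,50],
  [[0,0,-0.024],0,50],
  [[0,0,-0.026],0,50],
  [[0,0,-0.026],0,50],
])

```text
time: 9.98
tcp_pos: [0.5258, -0.2938, 0.0386]
tool_rot: [2.116, 2.32, 0.001]
force: [0.5, 0.6, -3.7]
gripper_width: 0.619
grasp_force: 43.9
```

Request:
step_arm([
  [[0,0,0],0,50],
])

```text
time: 10.07
tcp_pos: [0.526, -0.294, 0.039]
tool_rot: [2.115, 2.32, 0.001]
force: [-0.9, -0.1, -3.9]
gripper_width: 0.62
grasp_force: 43.9
```

Request:
step_arm([
  [[0,0,-0.001],0,50],
  [[0,0,-0.002],0,50],
  [[0,0,-0.002],0,50],
])

```text
time: 10.32
tcp_pos: [0.5261, -0.2941, 0.038]
tool_rot: [2.116, 2.32, 0.002]
force: [-2.1, 1.6, 7.1]
gripper_width: 0.617
grasp_force: 45.3
```

Request:
step_arm([
  [[0,0,-0.001],0,50],
  [[0,0,-0.001],0,50],
])

```text
time: 10.48
tcp_pos: [0.5261, -0.2941, 0.038]
tool_rot: [2.116, 2.32, 0.003]
force: [-3.3, 3.2, 12.4]
gripper_width: 0.621
grasp_force: 46.2
```

Request:
step_arm([
  [[0,0,0.001],0,100],
  [[0,0,0.001],0,100],
  [[0,0,0.001],0,100],
  [[0,0,0.001],0,100],
  [[0,0,0.02],0,100],
])

```text
time: 10.9
tcp_pos: [0.5228, -0.2917, 0.0519]
tool_rot: [-2.112, -2.317, 0.003]
force: [-0.6, 0.4, -0.5]
gripper_width: 0.999
grasp_force: 0.0
```

Request:
step_arm([
  [[0,0,0.03],0,100],
  [[0,0,0.06],0,100],
  [[0,0,0.09],0,100],
  [[0.003,0.03,0.1],0,100],
  [[0.006,0.06,0.1],0,100],
])

```text
time: 11.32
tcp_pos: [0.5326, -0.2367, 0.1586]
tool_rot: [2.118, 2.31, 0.003]
force: [1.5, 1.2, -0.6]
gripper_width: 1.001
grasp_force: 0.0
```

Request:
step_arm([
  [[0.004,0.03,0],0,100],
  [[0.008,0.06,0],0,100],
  [[0.012,0.09,0],0,100],
  [[0.016,0.12,0],0,100],
  [[0.02,0.146,0],0,100],
])

```text
time: 11.73
tcp_pos: [0.5512, -0.0851, 0.1547]
tool_rot: [-2.115, -2.322, -0.001]
force: [0.4, -0.5, 0.4]
gripper_width: 1.002
grasp_force: 0.0
```

Request:
step_arm([
  [[0,0,-0.02],0,100],
  [[0,0,-0.05],0,100],
  [[0,0,-0.08],0,100],
  [[0,0,-0.11],0,100],
  [[0,0,-0.12],0,100],
])

```text
time: 12.15
tcp_pos: [0.5479, -0.0867, 0.0309]
tool_rot: [-2.113, -2.318, 0.007]
force: [-0.6, 0.7, -0.7]
gripper_width: 0.999
grasp_force: 0.0
```

Request:
step_arm([
  [[0,0,-0.007],0,100],
  [[0,0,-0.014],0,100],
  [[0,0,-0.014],0,100],
  [[0,0,-0.014],0,60],
  [[0,0,-0.014],0,45],
])

```text
time: 12.57
tcp_pos: [0.5524, -0.0878, 0.0222]
tool_rot: [2.116, 2.32, 0.003]
force: [0.6, -0.2, 0.0]
gripper_width: 0.747
grasp_force: 0.0
```

Request:
step_arm([
  [[0,0,0],0,45],
  [[0,0,0],0,45],
  [[0,0,0],0,45],
])

```text
time: 12.82
tcp_pos: [0.5526, -0.0877, 0.0221]
tool_rot: [2.115, 2.32, 0.003]
force: [1.8, -0.0, 6.1]
gripper_width: 0.577
grasp_force: 46.0
```

Request:
step_arm([
  [[0,0,0.015],0,45],
  [[0,0,0.045],0,45],
  [[0,0,0.08],0,45],
  [[0,0,0.115],0,45],
  [[0,0,0.145],0,45],
])

```text
time: 13.23
tcp_pos: [0.5506, -0.0876, 0.1674]
tool_rot: [-2.117, -2.321, 0.0]
force: [0.4, -0.1, -1.8]
gripper_width: 0.584
grasp_force: 45.7
```

Request:
step_arm([
  [[0,-0.015,0.005],0,45],
  [[-0.003,-0.045,0.005],0,45],
  [[-0.006,-0.077,0.005],0,45],
  [[-0.009,-0.109,0.005],0,45],
  [[-0.012,-0.141,0.005],0,45],
])

```text
time: 13.65
tcp_pos: [0.5382, -0.2292, 0.1703]
tool_rot: [-2.115, -2.321, 0.0]
force: [0.1, -0.1, -1.4]
gripper_width: 0.578
grasp_force: 45.8
```

Request:
step_arm([
  [[-0.003,-0.032,0],0,45],
  [[-0.006,-0.064,0],0,45],
  [[-0.009,-0.096,0],0,45],
  [[-0.012,-0.126,0],0,45],
  [[-0.013,-0.144,0],0,45],
])

```text
time: 14.07
tcp_pos: [0.5235, -0.3764, 0.1703]
tool_rot: [-2.121, -2.317, 0.004]
force: [-0.2, -0.5, -1.9]
gripper_width: 0.577
grasp_force: 45.7
```

Request:
step_arm([
  [[0,0,0],0,45],
  [[0,0,-0.035],0,45],
  [[0,0,-0.07],0,45],
  [[0,0,-0.1],0,45],
  [[0,0,-0.12],0,45],
])

```text
time: 14.48
tcp_pos: [0.5244, -0.3692, 0.0468]
tool_rot: [-2.111, -2.318, -0.0]
force: [0.0, 1.6, -1.8]
gripper_width: 0.58
grasp_force: 45.7
```

Request:
step_arm([
  [[0,0,-0.01],0,45],
  [[0,0,-0.018],0,45],
  [[0,0,-0.021],0,45],
  [[0,0,-0.022],0,45],
  [[0,0,-0.022],0,45],
])

```text
time: 14.9
tcp_pos: [0.5271, -0.3729, 0.0302]
tool_rot: [2.115, 2.32, 0.001]
force: [-0.1, -0.2, -1.8]
gripper_width: 0.584
grasp_force: 44.0
```

Request:
step_arm([
  [[0,0,-0.001],0,45],
  [[0,0,-0.001],0,45],
  [[0,0,-0.001],0,45],
])

```text
time: 15.15
tcp_pos: [0.5271, -0.3732, 0.03]
tool_rot: [2.115, 2.32, 0.002]
force: [-1.0, 2.1, 6.1]
gripper_width: 0.581
grasp_force: 44.4
```

Request:
step_arm([
  [[0,0,0],0,100],
  [[0,0,0],0,100],
  [[0,0,0],0,100],
  [[0,0,0.001],0,100],
  [[0,0,0.02],0,100],
])

```text
time: 15.57
tcp_pos: [0.5241, -0.3705, 0.0448]
tool_rot: [-2.113, -2.317, 0.002]
force: [0.0, 0.1, 0.1]
gripper_width: 0.998
grasp_force: 0.0
```

Request:
step_arm([
  [[0,0,0.03],0,100],
  [[0,0,0.06],0,100],
  [[0,0,0.09],0,100],
  [[0.005,0.02,0.11],0,100],
  [[0.012,0.05,0.11],0,100],
])

```text
time: 15.98
tcp_pos: [0.5389, -0.3288, 0.1637]
tool_rot: [2.118, 2.305, -0.0]
force: [1.1, -0.3, -0.1]
gripper_width: 0.999
grasp_force: 0.0
```

Request:
step_arm([
  [[0.008,0.034,0],0,100],
  [[0.016,0.068,0],0,100],
  [[0.024,0.102,0],0,100],
  [[0.032,0.136,0],0,100],
  [[0.04,0.17,0],0,100],
])

```text
time: 16.4
tcp_pos: [0.5784, -0.1509, 0.158]
tool_rot: [2.117, 2.321, 0.001]
force: [0.7, -0.1, -0.7]
gripper_width: 1.0
grasp_force: 0.0
```

Request:
step_arm([
  [[0.008,0.034,0],0,100],
  [[0.016,0.068,0],0,100],
  [[0.022,0.095,0],0,100],
  [[0.025,0.107,0],0,100],
  [[0.025,0.107,0],0,100],
])

```text
time: 16.82
tcp_pos: [0.6041, -0.0413, 0.1574]
tool_rot: [-2.109, -2.328, -0.002]
force: [-1.3, 0.2, -0.3]
gripper_width: 0.997
grasp_force: 0.0
```

Run:
```python
from h import *
print(robot.get_state()["tcp_pos"])
a=robot.get_image("top");b=robot.get_image("side")
f=lambda i,x,y,w,h,s:cv2.resize(i[y:y+h,x:x+w],None,fx=s,fy=s,interpolation=cv2.INTER_CUBIC)
cv2.imwrite("pics/k1.png",np.hstack([f(a["image"],235,130,110,110,3),f(a["image"],345,130,70,110,3),f(b["image"],215,100,80,110,3)]))
```

```text
[ 0.60406017 -0.04130297  0.15743662]
```

View pics/k1.png

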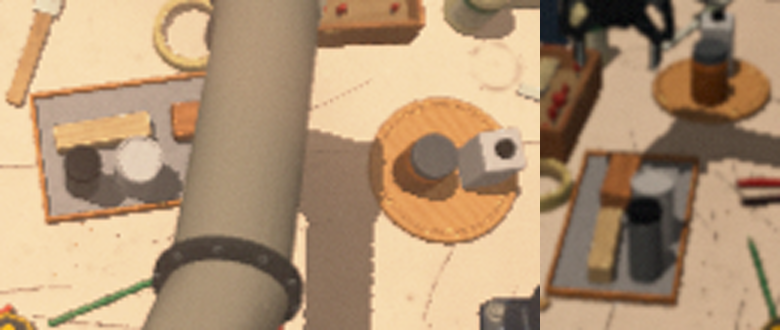

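Both containers stand upright on the board (jar at (430,155), tin at (495,160) in the crop), and the cherry block is unmoved behind the empty slots. I'm going down to the block.

Request:
step_arm([
  [[-0.001,0,-0.03],0,85],
  [[-0.001,0,-0.06],0,85],
  [[-0.001,0,-0.09],0,85],
  [[-0.001,0,-0.12],0,85],
  [[-0.001,0,-0.14],0,85],
])

```text
time: 17.33
tcp_pos: [0.5998, -0.0495, 0.0156]
tool_rot: [-2.122, -2.315, 0.005]
force: [-0.9, 0.4, -0.2]
gripper_width: 0.849
grasp_force: 0.0
```

Request:
step_arm([
  [[0,0,-0.012],0,85],
  [[0,0,-0.024],0,85],
  [[0,0,-0.036],0,85],
  [[0,0,-0.046],0,85],
  [[0,0,-0.046],0,85],
])

```text
time: 17.75
tcp_pos: [0.601, -0.0458, -0.0296]
tool_rot: [-2.116, -2.32, 0.002]
force: [0.2, 1.1, 0.8]
gripper_width: 0.853
grasp_force: 0.0
```

Request:
step_arm([
  [[0,0,0],0,60],
  [[0,0,0],0,40],
  [[0,0,0],0,35],
  [[0,0,0],0,35],
  [[0,0,0],0,35],
])

```text
time: 18.17
tcp_pos: [0.6037, -0.0456, -0.0268]
tool_rot: [2.115, 2.32, 0.003]
force: [0.1, 0.1, 4.8]
gripper_width: 0.487
grasp_force: 41.7
```

Request:
step_arm([
  [[0,0,0.015],0,35],
  [[0,0,0.045],0,35],
  [[0,0,0.08],0,35],
  [[0,0,0.115],0,35],
  [[0,0,0.145],0,35],
])

```text
time: 18.58
tcp_pos: [0.6017, -0.0455, 0.1185]
tool_rot: [-2.117, -2.321, 0.0]
force: [0.5, 0.2, -0.9]
gripper_width: 0.483
grasp_force: 41.0
```

Request:
step_arm([
  [[-0.002,0.015,0],0.01,35],
  [[-0.008,0.045,0],0.02,35],
  [[-0.014,0.077,0],0.03,35],
  [[-0.02,0.109,0],0.04,35],
  [[-0.027,0.141,0],0.05,35],
])

```text
time: 19.0
tcp_pos: [0.574, 0.0969, 0.1165]
tool_rot: [-2.057, -2.373, 0.001]
force: [0.5, -0.2, -1.3]
gripper_width: 0.486
grasp_force: 41.1
```

Request:
step_arm([
  [[-0.007,0.032,0],0.01,35],
  [[-0.014,0.064,0],0.013,35],
  [[-0.021,0.096,0],0.013,35],
  [[-0.028,0.128,0],0.013,35],
  [[-0.035,0.16,0],0.013,35],
])

```text
time: 19.42
tcp_pos: [0.5387, 0.2568, 0.1164]
tool_rot: [-2.042, -2.387, 0.002]
force: [-0.1, 0.3, -1.1]
gripper_width: 0.484
grasp_force: 41.1
```

Request:
step_arm([
  [[-0.007,0.03,0],0,35],
  [[-0.014,0.06,0],0,35],
  [[-0.019,0.082,0],0,35],
  [[-0.02,0.09,0],0,35],
  [[-0.02,0.09,0],0,35],
])

```text
time: 19.83
tcp_pos: [0.5184, 0.3484, 0.116]
tool_rot: [-2.036, -2.391, 0.001]
force: [-0.5, 0.1, -1.6]
gripper_width: 0.483
grasp_force: 41.1
```

Request:
step_arm([
  [[0,0,-0.03],0,35],
  [[0,0,-0.06],0,35],
  [[0,0,-0.085],0,35],
  [[0,0,-0.1],0,35],
  [[0,0,-0.1],0,35],
])

```text
time: 20.25
tcp_pos: [0.5179, 0.3408, 0.0131]
tool_rot: [-2.046, -2.383, 0.013]
force: [-1.0, 0.1, -1.6]
gripper_width: 0.482
grasp_force: 40.9
```

Run:
```python
from h import *
s=robot.get_state();print(s["tcp_pos"],s["tool_rot"],s["gripper_width"])
a=robot.get_image("top");b=robot.get_image("side")
f=lambda i,x,y,w,h,s:cv2.resize(i[y:y+h,x:x+w],None,fx=s,fy=s,interpolation=cv2.INTER_CUBIC)
cv2.imwrite("pics/l1.png",np.hstack([f(a["image"],170,150,80,80,5),f(b["image"],200,180,80,80,5)]))
```

```text
[0.51785666 0.34076439 0.01310956] [-2.0460854  -2.38349706  0.0134774 ] 0.48208302299104494
```

View pics/l1.png

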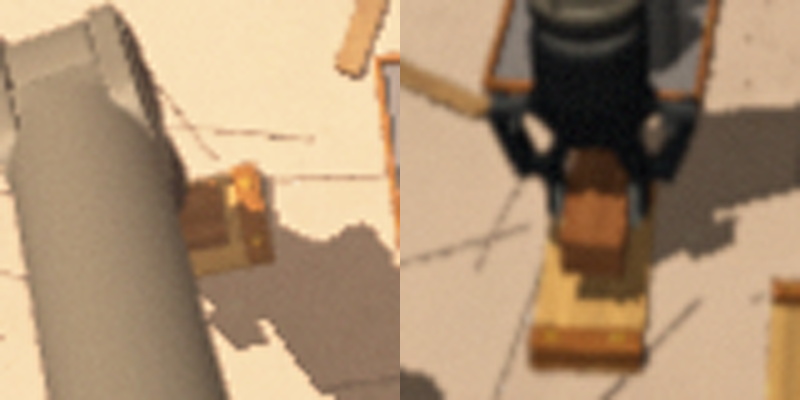

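Run:
```python
from h import *
s=robot.get_state();print(s["tcp_pos"])
b=robot.get_image("side");a=robot.get_image("top")
S=lambda u,v:(200+(u-400+.5)/5-.5,180+(v+.5)/5-.5); T=lambda u,v:(170+(u+.5)/5-.5,150+(v+.5)/5-.5)
for z in(.046,.05): print("near bottom corners",onz(b,S(565,268),z),onz(b,S(625,278),z))
print("near top edge",onz(b,S(568,203),.08),onz(b,S(630,207),.08))
print("top -y end, z=.08",onz(a,T(226,180),.08),onz(a,T(233,245),.048))
c=np.array([.5215,.3456]);y=.155;u=np.array([-np.sin(y),np.cos(y)]);v=np.array([np.cos(y),np.sin(y)])
for sy in(1,-1): print("want end",sy,c+sy*.0475*u-.021*v,c+sy*.0475*u+.021*v)
```

```text
[0.52087801 0.34311304 0.01697498]
near bottom corners [0.53321335 0.38239086 0.046     ] [0.49222564 0.38322433 0.046     ]
near bottom corners [0.53209068 0.38595009 0.05      ] [0.49127592 0.38678004 0.05      ]
near top edge [0.53636989 0.35580201 0.08      ] [0.49534015 0.35131851 0.08      ]
top -y end, z=.08 [0.54526148 0.28975682 0.08      ] [0.50392318 0.28923201 0.048     ]
want end 1 [0.4934187  0.38928857] [0.53491519 0.39577253]
want end -1 [0.50808481 0.29542747] [0.5495813  0.30191143]
```

Block ends seen versus wanted: about 4 mm short in y once settled, otherwise aligned. I'm correcting that and lowering.

Request:
step_arm([
  [[0.001,0.004,-0.01],0,35],
  [[0.001,0.004,-0.02],0,35],
  [[0.001,0.004,-0.03],0,35],
  [[0.001,0.004,-0.037],0,35],
  [[0.001,0.004,-0.038],0,35],
])

```text
time: 20.87
tcp_pos: [0.5203, 0.3491, -0.0228]
tool_rot: [-2.042, -2.387, 0.003]
force: [-0.4, 0.7, -1.5]
gripper_width: 0.484
grasp_force: 40.3
```

Request:
step_arm([
  [[0,0,0],0,35],
  [[0,0,-0.001],0,35],
  [[0,0,-0.002],0,35],
  [[0,0,-0.002],0,35],
])

```text
time: 21.2
tcp_pos: [0.5214, 0.3495, -0.0228]
tool_rot: [2.043, 2.387, 0.001]
force: [-0.3, -0.4, -0.4]
gripper_width: 0.483
grasp_force: 40.5
```

Request:
step_arm([
  [[0,0,-0.001],0,35],
  [[0,0,-0.002],0,35],
  [[0,0,-0.002],0,35],
])

```text
time: 21.45
tcp_pos: [0.5213, 0.3496, -0.0229]
tool_rot: [-2.042, -2.386, -0.001]
force: [-4.1, -2.4, 12.6]
gripper_width: 0.486
grasp_force: 41.9
```

Request:
step_arm([
  [[0,0,0.002],0,85],
  [[0,0,0.002],0,85],
  [[0,0,0.002],0,85],
  [[0,0,0.01],0,85],
  [[0,0,0.035],0,85],
])

```text
time: 21.87
tcp_pos: [0.5181, 0.3479, 0.0069]
tool_rot: [-2.041, -2.386, 0.012]
force: [-0.4, -0.1, 1.1]
gripper_width: 0.847
grasp_force: 0.0
```

Request:
step_arm([
  [[0,0,0.03],0,100],
  [[0,0,0.06],0,100],
  [[0,0,0.09],0,100],
  [[0,0,0.12],0,100],
  [[0,0,0.14],0,100],
])

```text
time: 22.28
tcp_pos: [0.5224, 0.3499, 0.1534]
tool_rot: [2.043, 2.386, 0.006]
force: [0.8, 0.2, -0.1]
gripper_width: 0.998
grasp_force: 0.0
```

Request:
step_arm([
  [[0,-0.035,0],-0.01,100],
  [[0,-0.07,0],-0.02,100],
  [[0,-0.105,0],-0.03,100],
  [[0,-0.14,0],-0.04,100],
  [[0,-0.175,0],-0.063,100],
])

```text
time: 22.7
tcp_pos: [0.5209, 0.1729, 0.1503]
tool_rot: [2.117, 2.321, 0.001]
force: [0.3, -0.1, -0.8]
gripper_width: 0.999
grasp_force: 0.0
```

Request:
step_arm([
  [[0,-0.035,0],0,100],
  [[0,-0.07,0],0,100],
  [[0,-0.105,0],0,100],
  [[0,-0.14,0],0,100],
  [[0,-0.175,0],0,100],
])

```text
time: 23.12
tcp_pos: [0.5209, -0.0022, 0.1503]
tool_rot: [2.117, 2.321, 0.001]
force: [1.0, 0.1, 0.3]
gripper_width: 0.995
grasp_force: 0.0
```

Request:
step_arm([
  [[0.001,-0.035,0],0,100],
  [[0.002,-0.07,0],0,100],
  [[0.003,-0.105,0],0,100],
  [[0.004,-0.14,0],0,100],
  [[0.004,-0.175,0],0,100],
])

```text
time: 23.53
tcp_pos: [0.5251, -0.1771, 0.1503]
tool_rot: [2.116, 2.321, 0.001]
force: [0.4, 0.1, -0.6]
gripper_width: 0.999
grasp_force: 0.0
```

Request:
step_arm([
  [[0,-0.035,0],0,100],
  [[0,-0.07,0],0,100],
  [[0,-0.1,0],0,100],
  [[0,-0.118,0],0,100],
  [[0,-0.118,0],0,100],
])

```text
time: 23.95
tcp_pos: [0.5233, -0.2996, 0.1507]
tool_rot: [2.123, 2.311, -0.005]
force: [-0.2, -0.6, -0.4]
gripper_width: 1.0
grasp_force: 0.0
```

Run:
```python
from h import *
s=robot.get_state();print(s["tcp_pos"],s["tool_rot"])
a=robot.get_image("top");b=robot.get_image("side")
f=lambda i,x,y,w,h,s:cv2.resize(i[y:y+h,x:x+w],None,fx=s,fy=s,interpolation=cv2.INTER_CUBIC)
cv2.imwrite("pics/l2.png",np.hstack([f(a["image"],170,165,70,60,5),f(b["image"],200,200,70,60,5)]))
```

```text
[ 0.52330039 -0.29957154  0.15070193] [ 2.12329976  2.3110896  -0.00482939]
```

View pics/l2.png

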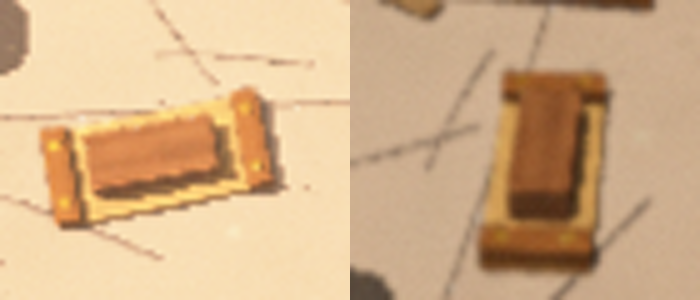

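The block lies flat in the middle cradle. Its gap to each stop is about equal after allowing for parallax (about 16 and 17 px in the top crop), and it is square with the cradle. Now I'm taking the jar back.

Request:
step_arm([
  [[0,0,0],0,100],
  [[0,0,-0.03],0,100],
  [[0,0,-0.06],0,100],
  [[0,0,-0.09],0,100],
  [[0,0,-0.1],0,100],
])

```text
time: 24.47
tcp_pos: [0.5233, -0.2891, 0.0458]
tool_rot: [-2.108, -2.319, 0.001]
force: [-1.2, 0.9, -0.6]
gripper_width: 1.002
grasp_force: 0.0
```

Request:
step_arm([
  [[0,0,-0.006],0,100],
  [[0,0,-0.012],0,100],
  [[0,0,-0.012],0,100],
  [[0,0,-0.012],0,60],
  [[0,0,-0.012],0,50],
])

```text
time: 24.88
tcp_pos: [0.5262, -0.2941, 0.0393]
tool_rot: [2.115, 2.32, 0.001]
force: [-0.5, -0.0, 0.6]
gripper_width: 0.748
grasp_force: 0.0
```

Request:
step_arm([
  [[0,0,0],0,50],
  [[0,0,0],0,50],
  [[0,0,0],0,50],
  [[0,0,0],0,50],
])

```text
time: 25.22
tcp_pos: [0.5262, -0.294, 0.0395]
tool_rot: [2.115, 2.32, 0.002]
force: [0.0, 1.3, 5.6]
gripper_width: 0.618
grasp_force: 40.7
```

Request:
step_arm([
  [[0,0,0.015],0,50],
  [[0,0,0.045],0,50],
  [[0,0,0.08],0,50],
  [[0,0,0.115],0,50],
  [[0,0,0.14],0,50],
])

```text
time: 25.63
tcp_pos: [0.5253, -0.2941, 0.1803]
tool_rot: [2.116, 2.319, 0.001]
force: [0.9, -0.6, -3.0]
gripper_width: 0.618
grasp_force: 42.9
```

Request:
step_arm([
  [[0,0.015,0],0,50],
  [[0.003,0.045,0],0,50],
  [[0.006,0.077,0],0,50],
  [[0.009,0.109,0],0,50],
  [[0.011,0.141,0],0,50],
])

```text
time: 26.05
tcp_pos: [0.5354, -0.1509, 0.1773]
tool_rot: [-2.117, -2.32, 0.0]
force: [0.8, 0.2, -3.8]
gripper_width: 0.614
grasp_force: 42.9
```

Request:
step_arm([
  [[0.002,0.032,0],0,50],
  [[0.004,0.064,0],0,50],
  [[0.005,0.095,0],0,50],
  [[0.007,0.12,0],0,50],
  [[0.007,0.1355,0],0,50],
])

```text
time: 26.47
tcp_pos: [0.5426, -0.0126, 0.1771]
tool_rot: [-2.11, -2.324, -0.001]
force: [0.2, 0.3, -4.3]
gripper_width: 0.614
grasp_force: 42.9
```

Request:
step_arm([
  [[0,0,0],0,50],
  [[0,0,-0.035],0,50],
  [[0,0,-0.07],0,50],
  [[0,0,-0.1],0,50],
  [[0,0,-0.125],0,50],
])

```text
time: 26.88
tcp_pos: [0.5412, -0.0177, 0.0504]
tool_rot: [-2.117, -2.319, 0.004]
force: [-0.0, 0.7, -3.9]
gripper_width: 0.617
grasp_force: 42.9
```

Request:
step_arm([
  [[0,0,-0.01],0,50],
  [[0,0,-0.018],0,50],
  [[0,0,-0.021],0,50],
  [[0,0,-0.022],0,50],
  [[0,0,-0.022],0,50],
])

```text
time: 27.3
tcp_pos: [0.5445, -0.0173, 0.032]
tool_rot: [2.116, 2.319, 0.003]
force: [0.2, -0.3, -2.9]
gripper_width: 0.616
grasp_force: 43.0
```

Request:
step_arm([
  [[0,0,-0.001],0,50],
  [[0,0,-0.001],0,50],
])

```text
time: 27.47
tcp_pos: [0.5448, -0.017, 0.0315]
tool_rot: [2.115, 2.32, 0.004]
force: [-1.2, 0.6, 3.1]
gripper_width: 0.617
grasp_force: 43.9
```

Request:
step_arm([
  [[0,0,0],0,100],
  [[0,0,0],0,100],
  [[0,0,0],0,100],
  [[0,0,0.001],0,100],
  [[0,0,0.02],0,100],
])

```text
time: 27.88
tcp_pos: [0.5404, -0.0166, 0.0476]
tool_rot: [-2.114, -2.319, 0.007]
force: [-0.5, 0.7, -0.4]
gripper_width: 1.001
grasp_force: 0.0
```

Request:
step_arm([
  [[0,0,0.03],0,100],
  [[0,0,0.06],0,100],
  [[0,0,0.09],0,100],
  [[-0.002,-0.03,0.1],0,100],
  [[-0.004,-0.06,0.1],0,100],
])

```text
time: 28.3
tcp_pos: [0.5423, -0.0758, 0.1532]
tool_rot: [2.107, 2.324, 0.009]
force: [0.7, -0.7, -1.0]
gripper_width: 1.003
grasp_force: 0.0
```

Request:
step_arm([
  [[-0.002,-0.035,0],0,100],
  [[-0.004,-0.07,0],0,100],
  [[-0.006,-0.105,0],0,100],
  [[-0.008,-0.14,0],0,100],
  [[-0.01,-0.175,0],0,100],
])

```text
time: 28.72
tcp_pos: [0.5289, -0.2535, 0.15]
tool_rot: [2.116, 2.322, 0.001]
force: [0.8, 0.2, -0.4]
gripper_width: 1.001
grasp_force: 0.0
```

Request:
step_arm([
  [[-0.002,-0.035,0],0,100],
  [[-0.003,-0.07,0],0,100],
  [[-0.004,-0.1,0],0,100],
  [[-0.004,-0.121,0],0,100],
  [[-0.004,-0.121,0],0,100],
])

```text
time: 29.13
tcp_pos: [0.5226, -0.3794, 0.1503]
tool_rot: [2.123, 2.311, -0.007]
force: [0.0, 0.0, 0.2]
gripper_width: 1.0
grasp_force: 0.0
```

Request:
step_arm([
  [[0,0,0],0,100],
  [[0,0,-0.03],0,100],
  [[0,0,-0.06],0,100],
  [[0,0,-0.09],0,100],
  [[0,0,-0.105],0,100],
])

```text
time: 29.55
tcp_pos: [0.5243, -0.3688, 0.0411]
tool_rot: [-2.11, -2.32, -0.001]
force: [-0.5, 1.3, -0.6]
gripper_width: 0.998
grasp_force: 0.0
```

Request:
step_arm([
  [[0,0,-0.008],0,100],
  [[0,0,-0.016],0,100],
  [[0,0,-0.016],0,100],
  [[0,0,-0.016],0,60],
  [[0,0,-0.016],0,45],
])

```text
time: 29.97
tcp_pos: [0.5261, -0.3738, 0.0304]
tool_rot: [2.115, 2.319, 0.001]
force: [-0.5, 0.2, -0.3]
gripper_width: 0.749
grasp_force: 0.0
```

Request:
step_arm([
  [[0,0,0],0,45],
  [[0,0,0],0,45],
  [[0,0,0],0,45],
  [[0,0,0],0,45],
])

```text
time: 30.3
tcp_pos: [0.5264, -0.3738, 0.0304]
tool_rot: [2.115, 2.319, 0.001]
force: [0.7, 0.7, 6.1]
gripper_width: 0.583
grasp_force: 46.5
```

Request:
step_arm([
  [[0,0,0.015],0,45],
  [[0,0,0.045],0,45],
  [[0,0,0.08],0,45],
  [[0,0,0.115],0,45],
  [[0,0,0.145],0,45],
])

```text
time: 30.72
tcp_pos: [0.5244, -0.3732, 0.1763]
tool_rot: [2.118, 2.32, -0.0]
force: [1.5, -0.3, -2.1]
gripper_width: 0.583
grasp_force: 46.3
```

Request:
step_arm([
  [[0,0.015,0],0,45],
  [[0.003,0.045,0],0,45],
  [[0.006,0.077,0],0,45],
  [[0.009,0.109,0],0,45],
  [[0.012,0.141,0],0,45],
])

```text
time: 31.13
tcp_pos: [0.5361, -0.2306, 0.1739]
tool_rot: [-2.117, -2.319, 0.0]
force: [1.0, 0.4, -2.4]
gripper_width: 0.58
grasp_force: 46.3
```

Request:
step_arm([
  [[0.003,0.032,0],0,45],
  [[0.006,0.064,0],0,45],
  [[0.01,0.096,0],0,45],
  [[0.013,0.126,0],0,45],
  [[0.014,0.1445,0],0,45],
])

```text
time: 31.55
tcp_pos: [0.5508, -0.083, 0.1737]
tool_rot: [-2.111, -2.324, -0.002]
force: [0.9, 0.5, -2.6]
gripper_width: 0.579
grasp_force: 46.3
```

Request:
step_arm([
  [[0,0,0],0,45],
  [[0,0,-0.035],0,45],
  [[0,0,-0.07],0,45],
  [[0,0,-0.1],0,45],
  [[0,0,-0.13],0,45],
])

```text
time: 31.97
tcp_pos: [0.5502, -0.0881, 0.0427]
tool_rot: [-2.117, -2.32, 0.001]
force: [-0.3, 1.0, -2.4]
gripper_width: 0.58
grasp_force: 46.3
```

Request:
step_arm([
  [[0,0,-0.01],0,45],
  [[0,0,-0.018],0,45],
  [[0,0,-0.021],0,45],
  [[0,0,-0.022],0,45],
  [[0,0,-0.022],0,45],
])

```text
time: 32.38
tcp_pos: [0.5524, -0.0879, 0.0232]
tool_rot: [2.116, 2.32, 0.003]
force: [0.6, 0.2, -1.8]
gripper_width: 0.583
grasp_force: 46.2
```

Request:
step_arm([
  [[0,0,-0.001],0,45],
  [[0,0,-0.001],0,45],
])

```text
time: 32.55
tcp_pos: [0.5526, -0.0878, 0.0224]
tool_rot: [2.115, 2.32, 0.003]
force: [0.6, 0.2, 2.7]
gripper_width: 0.577
grasp_force: 46.2
```

Contact. I'm releasing, backing off toward the board side and taking a final look.

Request:
step_arm([
  [[0,0,0],0,100],
  [[0,0,0],0,100],
  [[0,0,0],0,100],
  [[0,0,0.001],0,100],
  [[0,0,0.02],0,100],
])

```text
time: 32.97
tcp_pos: [0.5484, -0.0867, 0.0385]
tool_rot: [-2.113, -2.318, 0.006]
force: [-0.7, 0.5, -0.1]
gripper_width: 0.999
grasp_force: 0.0
```

Request:
step_arm([
  [[0,0,0.03],0,100],
  [[0,0,0.06],0,100],
  [[0,0,0.09],0,100],
  [[0,0,0.12],0,100],
  [[0,-0.03,0.13],0,100],
])

```text
time: 33.38
tcp_pos: [0.555, -0.1111, 0.1746]
tool_rot: [2.104, 2.331, 0.012]
force: [0.9, 0.4, 0.3]
gripper_width: 1.003
grasp_force: 0.0
```

Request:
step_arm([
  [[0,-0.035,0],0,100],
  [[0,-0.07,0],0,100],
  [[0,-0.105,0],0,100],
  [[0,-0.14,0],0,100],
  [[0,-0.175,0],0,100],
])

```text
time: 33.8
tcp_pos: [0.551, -0.2939, 0.1709]
tool_rot: [2.116, 2.322, 0.001]
force: [0.6, -0.0, 0.4]
gripper_width: 1.001
grasp_force: 0.0
```

Request:
step_arm([
  [[0,-0.035,0],0,100],
  [[0,-0.07,0],0,100],
  [[0,-0.07,0],0,100],
  [[0,-0.07,0],0,100],
  [[0,-0.07,0],0,100],
])

```text
time: 34.22
tcp_pos: [0.5512, -0.3618, 0.1705]
tool_rot: [-2.116, -2.32, -0.001]
force: [0.1, -0.1, -0.5]
gripper_width: 1.005
grasp_force: 0.0
```

Run:
```python
from h import *
s=robot.get_state();print(s["tcp_pos"],s["qvel"].round(3))
a=robot.get_image("top")["image"];o=cv2.imread("pics/top0.png");b=robot.get_image("side")["image"];ob=cv2.imread("pics/side0.png")
f=lambda i,x,y,w,h,s:cv2.resize(i[y:y+h,x:x+w],None,fx=s,fy=s,interpolation=cv2.INTER_CUBIC)
cv2.imwrite("pics/z.png",np.vstack([np.hstack([f(o,185,145,155,70,2.5),f(a,185,145,155,70,2.5)]),np.hstack([f(ob,190,130,155,130,2.5),f(b,190,130,155,130,2.5)])]))
```

```text
[ 0.55116108 -0.36184645  0.17047746] [-0.032 -0.01  -0.018  0.008 -0.002 -0.002  0.003]
```

View pics/z.png

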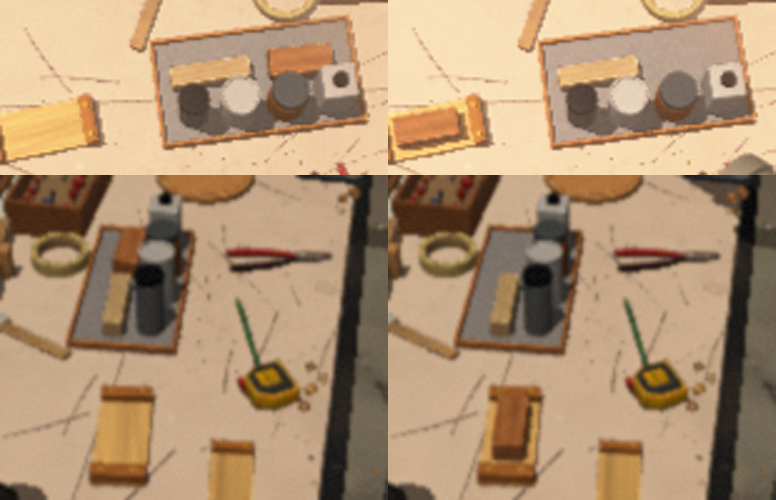

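The before and after crops match. All four containers and the ash stick are in place: in the top crop the jar is at (290,92) before and (678-388,92) after, and the tin at (340,80) before and (727-388,80) after. The block is in the middle cradle. I'm handing in.

```bash
python3 -c "
from cell import robot
print(robot.finish_job())"
```

```text
the job is handed in; nothing more can be done
None
```

I handed the job in after about 34 s of robot time: in the last pictures the cherry block lies flat in the middle-sized cradle, and the jar and square tin are back upright where they stood. The can, slim tin and ash stick look unmoved; `finish_job()` returned no verdict.

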